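# Put the stapler away in the monitor-riser drawer

### The job

Put the smaller of the two staplers away: stand it on its base in the empty middle bay of the open drawer, so that nothing sticks up above the rim, and let go of it. Then prove that the drawer clears by pushing it fully shut, so that its contents sweep under the edge of the riser's top. Leave the larger stapler where it stands; it is too tall for the drawer.

Things in the scene. Friction and masses are not known exactly. Their poses are not given: they have to be found in the camera images.
- small_stapler_mid (a point): The smaller stapler, black plastic with a bright steel magazine: 105 mm long, 28 mm wide, 46 mm high, about 0.16 kg, standing on its base on the desk. The point is its centre, 23 mm above its underside. x runs along its length to the nose, y across, z up. Base and top are both 28 mm wide: grip it across its width at mid height.
- large_stapler_mid (a point): The larger stapler, the same black plastic and steel: 155 mm long, 40 mm wide, 80 mm high, on its base. The point is its centre, 40 mm above its underside; x along its length, z up. To be left alone.
- bay (a point): Centre of the floor of the drawer's empty middle bay, moving with the drawer, 15 mm above the desk. x: the shutting direction, into the riser; y across; z up. Bay 138 mm (x) by 120 mm (y), empty. The rim is 60 mm above this floor. Dividers 30 mm high bound it in y and at the inner x end, stationery no higher than they beyond; the front panel (12 mm thick, 65 mm high) has its outer face at x -81 mm.
- drawer (a joint): Drawer opening in m: 0 shut, its front flush with the riser's; starts near 0.16, slides with 1.5 N friction and stays put. The riser is dark wood, 400 wide, 240 deep, 100 mm high, underside of its top 7 mm above the rim, on the desk's left, drawer front roughly to -y. Push the front's flat steel pull (100 wide, 16 mm high, centred at bay x -93 mm face, y 0, 43 mm above the bay floor).
Not all that is in view belongs to the job. What is shaped like the part that bears small_stapler_mid but purple or red is not meant.

How it is judged:
By the outcome, as a careful person would: the job done as asked, in the order asked, and still so for the second after the job is handed in, with the robot touching nothing.
It also fails if it takes over 51 s, if anything falls off the work surface, if the arm or the gripper's body presses on something with over 40 N, if the wrist force passes 120 N, or if a joint passes its speed limit or range.

### The arm

A 7-joint arm with a two-finger parallel gripper is mounted at the origin on the work surface. World frame = base frame: x ahead of the robot, y to its left, z up, the work surface at z = 0. Lengths are in mm, angles in rad, forces in N, time in s.
With the tool pointing down it reaches from about 400 to 875 mm from the base axis. Payload 4.4 kg.
Tool frame: the origin (TCP) lies midway between the tips of the shut fingers; the grasp point (between the pads) lies 19 mm behind it; z points along the fingers, y is the line along which they close (so a half turn about z gives the same grasp; the last joint's range is limited). The gripper opens to 85 mm and grips with 20 to 120 N. Pads are 22 mm wide; open, the fingers measure 114 mm over their backs; the gripper's body (76 mm by 85 mm) begins 54 mm behind the grasp point. The pads swing forward as they close: fully open they stand 13 mm farther back than shut.
Start: joints at [-0.066, 0.628, 0.038, 1.517, -0.027, 0.996, -0.02], TCP at [650.014, 0.027, 231.313] pointing down, gripper open.
Joint ranges: [-3.06, 3.06], [-0.37, 2.12], [-1.25, 1.32], [0.18, 2.47], [-1.1, 4.24], [0.23, 1.98], [-2.94, 2.94]. Speed limits (rad/s): [2.57, 2.57, 3.14, 3.14, 3.14, 3.14, 3.14].

### API

Orientations are given as [roll, pitch, yaw] about the fixed x, y, z axes, in that order (R = Rz(yaw) Ry(pitch) Rx(roll)).
In Python, from cell import read_state, get_image, finish_job gives the robot as it stands.
- The arm moves only by the tool send_rows, never from a script. Its argument "series" is a list of rows, each an object of numbers: "ax", "ay", "az": the turn, a rotation vector about the tool's x, y, z in rad; "dx", "dy", "dz": the shift along the tool's x, y, z in cm; "hand": the closure, from 0 (fully open) to 1 (shut). In form: [{"ax": .., "ay": .., "az": .., "dx": .., "dy": .., "dz": .., "hand": ..}, ...]. A call has 1 to 10 rows; each row is the pose to reach, as a shift and turn from the pose commanded when the call began, along the tool's axes at that moment; what a row does not reach only later rows make up. A row lasts 1/10 s, in which the tool goes at most 50 mm and 8.59 degrees, less where a joint would pass 70% of its speed; a pose out of reach is approached as far as the arm can. A call with a gripper value outside its range is refused whole. The fingers move at their own pace and stop on an object; the grip force is fixed at half the most. Time passes only in rows, so rows that repeat a pose let the fingers close. It gives the time, the measured TCP pose, the force, the opening and the grip force at its end, in the units of the state.
- read_state(): the state, without advancing time (a new reading comes with each control period).
- get_image(name): name is "scene" or "side" or "wrist"; returns a dict with "pixels" (480x640x3 uint8, red, green, blue), "mtx" (3x3 intrinsics, pixels), "R" (3x3) and "t" (3): a world point X has camera coordinates R X + t. Camera axes: x right, y down, z forward; pixel columns grow to the right and rows downward; lengths in mm; the calibration is good to about 2 mm. The wrist camera is an equidistant fisheye: a pixel r from the principal point sees the ray r / f radians off the axis. A picture is of the moment at which its call begins. There is no depth.
- finish_job(): hands the job in; it is judged then, once.
The state is a dict: "clock": time; "qpos": joint angles; "qd": joint speeds; "tau": joint torques, N m; "eef_pos": TCP position; "tool_rot": TCP orientation; "force": force on the tool from outside, world axes, zero at the start; "torque": the same for the moment, N m; "width": finger opening in mm; "gripper_force": force on a finger pad.
Only numpy, scipy, OpenCV 4.12 (cv2) and the standard library are available. Lean on these libraries where they do the work, as an engineer would, in place of code of your own. Each camera call takes 0.05 s, during which the arm holds its last target. There are 200 camera calls.

## Working session

There is one attempt and no reset: what is moved stays moved. The work goes in short steps, Python scripts to look and compute and a tool call to move; the robot and the scene stay as the last step left them, time stands still between calls to the robot, and variables do not carry over. Pictures are saved under pics/ and viewed, at most 10 in all, crops included, and the job is handed in when it is done.

Besides the shell and the picture viewer there is one more tool, called by a JSON object that holds its "api" and its "payload". send_rows: Moves the arm, as the interface text tells. Its arguments: {"type":"object","properties":{"series":{"type":"array","items":{"type":"object","properties":{"ax":{"type":"number"},"ay":{"type":"number"},"az":{"type":"number"},"dx":{"type":"number"},"dy":{"type":"number"},"dz":{"type":"number"},"hand":{"type":"number"}}}}},"required":["series"]}

```bash
mkdir -p pics; ls
python3 - <<'E'
from cell import *
import cv2,numpy as np
s=read_state();print({k:np.round(v,3).tolist() for k,v in s.items()})
for n in("scene","side"):
    d=get_image(n);cv2.imwrite(f"pics/{n}0.png",d["pixels"][:,:,::-1]);np.savez(f"pics/{n}0.npz",**d)
    print(n,np.round(d["mtx"],1).tolist(),np.round(-d["R"].T@d["t"]),np.round(d["R"],3).tolist())
E
```

```text
pics
{'clock': 0.0, 'qpos': [-0.066, 0.629, 0.038, 1.518, -0.027, 0.996, -0.02], 'qd': [0.0, 0.001, 0.001, -0.001, -0.002, -0.002, 0.001], 'tau': [-0.001, -56.341, 1.226, -19.345, 0.011, 0.011, -0.0], 'eef_pos': [649.365, 0.012, 230.391], 'tool_rot': [-3.14, 0.0, 1.571], 'force': [-0.301, -0.029, -0.332], 'torque': [-0.047, 0.015, 0.036], 'gripper_force': 0.0, 'width': 85.559}
scene [[538.3, 0.0, 322.6], [0.0, 538.3, 232.8], [0.0, 0.0, 1.0]] [1245.  471. 1142.] [[-0.529, 0.848, -0.016], [0.641, 0.387, -0.663], [-0.556, -0.361, -0.749]]
side [[466.5, 0.0, 319.1], [0.0, 466.5, 237.5], [0.0, 0.0, 1.0]] [-11. 774. 752.] [[-0.872, -0.489, 0.012], [-0.292, 0.501, -0.815], [0.392, -0.714, -0.579]]
```

View pics/scene0.png

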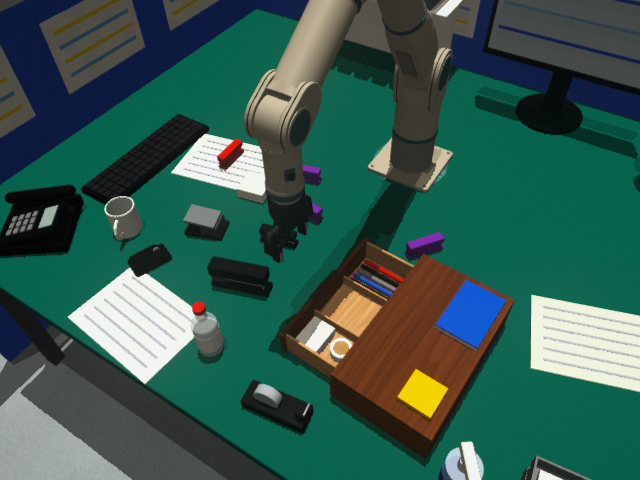

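View pics/side0.png

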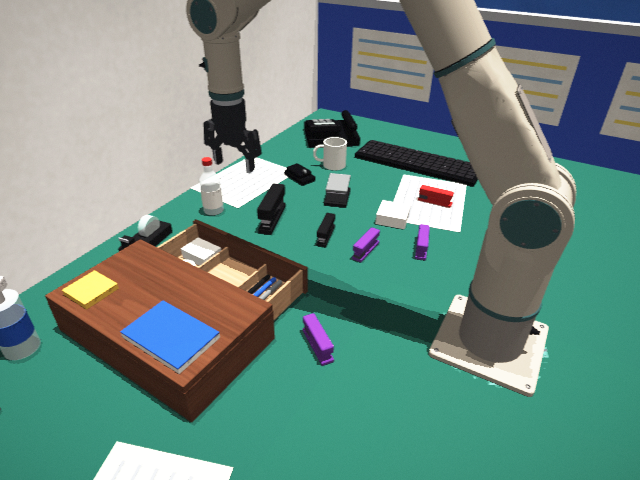

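The scene view shows the open drawer around (345,310), the large stapler at (238,275), and the gripper hiding the area near (278,240). In the side view the black candidates are the large stapler (271,207), a small black stapler (326,229) and a mouse (300,174). There are also purple and red look-alikes at (367,243), (423,241), (318,338) and (436,195). The small black stapler at (326,229) fits the description, and I'll confirm it in a crop.

```bash
cat > h.py <<'E'
import numpy as np,cv2
def ray(d,uv):
    R,t=d["R"],d["t"];c=-R.T@t
    v=R.T@np.linalg.solve(d["mtx"],np.array([uv[0],uv[1],1.]));return c,v
def onz(d,uv,z):
    c,v=ray(d,uv);return c+v*(z-c[2])/v[2]
def proj(d,X):
    p=d["mtx"]@(d["R"]@np.array(X,float)+d["t"]);return p[:2]/p[2]
E
python3 - <<'E'
from h import *
d=dict(np.load("pics/side0.npz"));im=d["pixels"][:,:,::-1]
a=cv2.resize(im[190:260,280:380],None,fx=4,fy=4,interpolation=cv2.INTER_CUBIC)
b=cv2.resize(im[210:310,140:320],None,fx=4,fy=4,interpolation=cv2.INTER_CUBIC)
c=np.zeros((280,320,3),np.uint8);
e=dict(np.load("pics/scene0.npz"))["pixels"][215:285,230:310,::-1];c[:,:]=cv2.resize(e,None,fx=4,fy=4,interpolation=cv2.INTER_CUBIC)
top=np.hstack([a,c]);o=np.zeros((600,720,3),np.uint8)
cv2.imwrite("pics/cropA.png",np.vstack([top[:, :720][:200] if 0 else top[:200],b]))
e=dict(np.load("pics/scene0.npz"))["pixels"][235:385,270:440,::-1]
cv2.imwrite("pics/cropB.png",cv2.resize(e,None,fx=4,fy=4,interpolation=cv2.INTER_CUBIC))
for uv in[(326,232),(271,210)]:print(onz(d,uv,23))
E
```

```text
[ 478.97903336 -156.25284848   23.        ]
[ 672.53834693 -174.41654083   23.        ]
```

View pics/cropA.png

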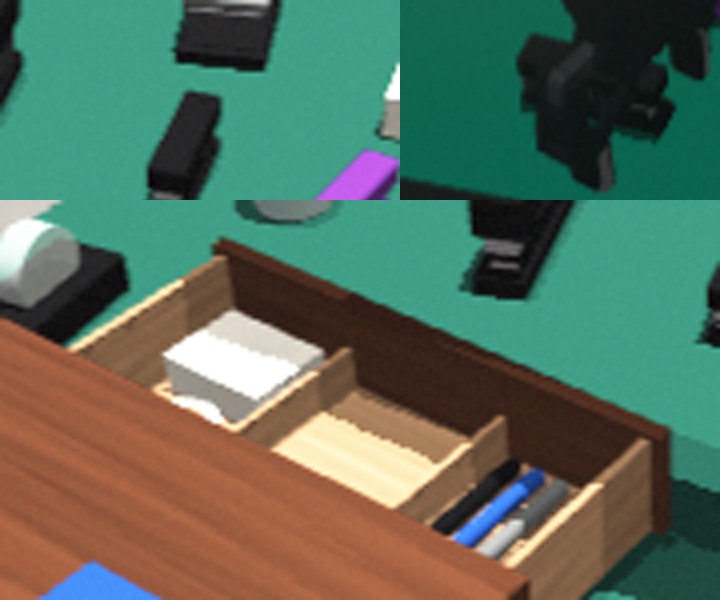

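View pics/cropB.png

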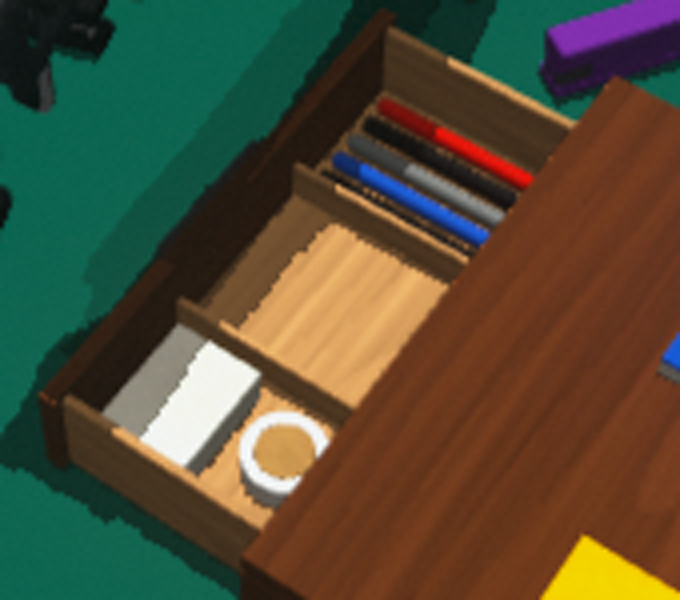

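Crop A shows the small black stapler with its steel nose at side (326,229), half the size of its larger neighbour. It is not purple or red, so it is the one meant. Crop B gives the drawer's front rim corners at about scene (369,238) and (280,335), with the empty middle bay between the dividers.

Run:
```python
from h import *
np.set_printoptions(precision=1,suppress=True)
d=dict(np.load("pics/side0.npz"));s=dict(np.load("pics/scene0.npz"))
def B(x,y):return(270+x/4-.4,235+y/4-.4)
def A(x,y):return(140+x/4-.4,210+(y-200)/4-.4)
A_=lambda z:0
fa,fb=onz(s,B(395,12),75),onz(s,B(42,400),75)
print("front corners scene",fa,fb,np.linalg.norm(fa-fb))
ga,gb=onz(d,A(668,430),75),onz(d,A(220,240),75)
print("front corners side",ga,gb,np.linalg.norm(ga-gb))
ra,rb=onz(s,B(615,80),100),onz(s,B(245,560),100)
print("riser front",ra,rb,np.linalg.norm(ra-rb)); print(onz(d,A(525,575),100))
# dividers top z=45 front ends, at the panel
print("div",onz(s,B(297,167),45),onz(s,B(180,300),45),onz(d,A(500,420),45),onz(d,A(348,350),45))
# stapler contour in side
im=d["pixels"];g=(im.max(2)<75).astype(np.uint8);g[:, :310]=0;g[:,345:]=0;g[:205]=0;g[:208]=0;g[250:]=0
n,l,st,c=cv2.connectedComponentsWithStats(g);print(st[1:])
i=1+np.argmax(st[1:,4]);cn=cv2.findContours((l==i).astype(np.uint8),0,2)[0][0]
h=cv2.approxPolyDP(cv2.convexHull(cn),1.5,True)[:,0];print(h.tolist())
for p in h:print(p,onz(d,p,0)[:2],onz(d,p,46)[:2])
```

```text
front corners scene [404.6  68.2  75. ] [764.3  37.4  75. ] 360.9605642499837
front corners side [414.9  56.9  75. ] [770.2  34.1  75. ] 356.07110527682414
riser front [402.8 221.5 100. ] [798.8 193.6 100. ] 396.9146956095617
[402.7 218.7 100. ]
div [527.5  66.5  45. ] [650.5  56.8  45. ] [526.2  67.6  45. ] [649.6  57.5  45. ]
[[315 213  20  35 412]]
[[334, 214], [334, 227], [325, 247], [315, 245], [317, 231], [326, 213]]
[334 214] [ 519.  -280.8] [ 486.6 -216.2]
[334 227] [ 486.6 -219.3] [ 456.2 -158.6]
[325 247] [ 462.7 -121.7] [433.8 -66.9]
[315 245] [ 490.6 -116.1] [459.9 -61.6]
[317 231] [ 518.9 -177.1] [ 486.5 -118.9]
[326 213] [ 542.3 -273.6] [ 508.5 -209.5]
```

{"api": "send_rows", "payload": {"series": [{"dx": -16.6, "dy": -16.3, "dz": 5, "az": -0.2, "hand": 0}, {"dx": -16.6, "dy": -16.3, "dz": 5, "az": -0.2, "hand": 0}, {"dx": -16.6, "dy": -16.3, "dz": 5, "az": -0.2, "hand": 0}, {"dx": -16.6, "dy": -16.3, "dz": 5, "az": -0.2, "hand": 0}, {"dx": -16.6, "dy": -16.3, "dz": 5, "az": -0.2, "hand": 0}, {"dx": -16.6, "dy": -16.3, "dz": 5, "az": -0.2, "hand": 0}, {"dx": -16.6, "dy": -16.3, "dz": 5, "az": -0.2, "hand": 0}, {"dx": -16.6, "dy": -16.3, "dz": 5, "az": -0.2, "hand": 0}, {"dx": -16.6, "dy": -16.3, "dz": 5, "az": -0.2, "hand": 0}, {"dx": -16.6, "dy": -16.3, "dz": 5, "az": -0.2, "hand": 0}]}}

```text
invalid input at $.series[0]: expected keys ax, ay, az, dx, dy, dz, hand
```

Run:
```python
from cell import *
import cv2,numpy as np
d=get_image("wrist");cv2.imwrite("pics/w1.png",d["pixels"][:,:,::-1]);np.savez("pics/w1.npz",**d)
s=read_state();print(s["clock"],s["eef_pos"],s["tool_rot"]);print(d["mtx"],-d["R"].T@d["t"],d["R"])
```

```text
0.15 [6.49536005e+02 3.66443461e-02 2.30612978e+02] [-3.14014597e+00  8.55087280e-06  1.57079538e+00]
[[371.64829954   0.         314.73437878]
 [  0.         371.64829954 235.10830028]
 [  0.           0.           1.        ]] [651.01355482  66.99888586 372.60700695] [[ 9.99998699e-01  8.53029723e-05 -1.61112313e-03]
 [ 5.06642206e-04 -9.64689825e-01  2.63388087e-01]
 [-1.53176630e-03 -2.63388560e-01 -9.64688613e-01]]
```

View pics/w1.png

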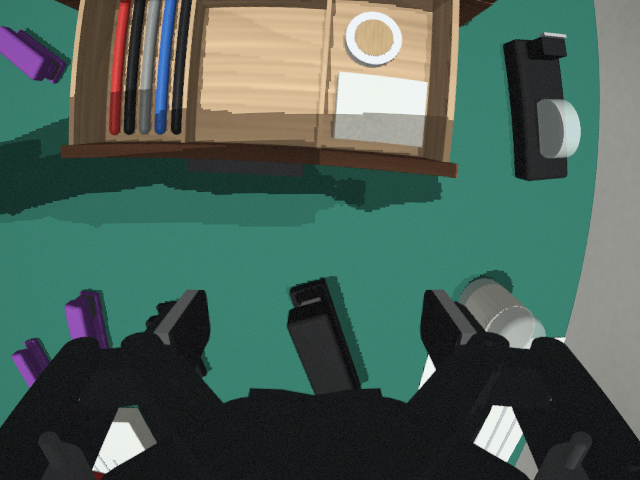

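The wrist view from the start pose, since the move was refused, shows the empty bay at (262,70) and the large stapler at (322,335). The small stapler is behind the left finger at about (180,340). I'll resend the move with all the keys.

{"api": "send_rows", "payload": {"series": [{"dx": -16.6, "dy": -16.3, "dz": 5, "ax": 0, "ay": 0, "az": -0.2, "hand": 0}, {"dx": -16.6, "dy": -16.3, "dz": 5, "ax": 0, "ay": 0, "az": -0.2, "hand": 0}, {"dx": -16.6, "dy": -16.3, "dz": 5, "ax": 0, "ay": 0, "az": -0.2, "hand": 0}, {"dx": -16.6, "dy": -16.3, "dz": 5, "ax": 0, "ay": 0, "az": -0.2, "hand": 0}, {"dx": -16.6, "dy": -16.3, "dz": 5, "ax": 0, "ay": 0, "az": -0.2, "hand": 0}, {"dx": -16.6, "dy": -16.3, "dz": 5, "ax": 0, "ay": 0, "az": -0.2, "hand": 0}, {"dx": -16.6, "dy": -16.3, "dz": 5, "ax": 0, "ay": 0, "az": -0.2, "hand": 0}, {"dx": -16.6, "dy": -16.3, "dz": 5, "ax": 0, "ay": 0, "az": -0.2, "hand": 0}, {"dx": -16.6, "dy": -16.3, "dz": 5, "ax": 0, "ay": 0, "az": -0.2, "hand": 0}, {"dx": -16.6, "dy": -16.3, "dz": 5, "ax": 0, "ay": 0, "az": -0.2, "hand": 0}]}}

```text
clock: 1.15
eef_pos: [487.9, -164.9, 181.4]
tool_rot: [3.141, -0.0, 1.773]
force: [0.3, 0.0, 0.7]
width: 85.2
gripper_force: 0.0
```

Run:
```python
from cell import *
import cv2,numpy as np
d=get_image("wrist");np.savez("pics/w2.npz",**d);e=get_image("scene");np.savez("pics/s2.npz",**e)
cv2.imwrite("pics/w2.png",np.vstack([d["pixels"][130:480,:,::-1],cv2.resize(e["pixels"][150:270,220:433,::-1],(640,250))[:250]]))
s=read_state();print(s["clock"],s["eef_pos"],s["tool_rot"])
```

```text
1.25 [ 487.52070466 -165.30724702  181.31433531] [ 3.14131047e+00 -7.62205460e-05  1.77216426e+00]
```

View pics/w2.png

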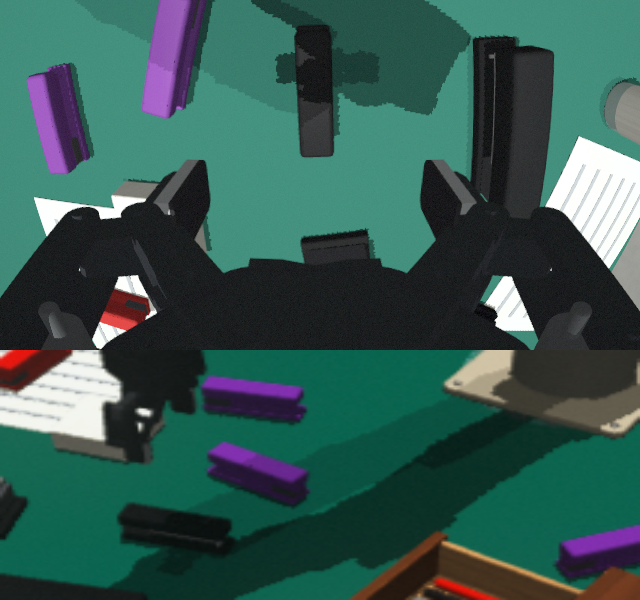

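In the wrist view the small stapler is at rows 155–287, columns 295–333, nearly aligned with the tool but farther toward +y. The scene crop shows it clear of the gripper at crop (175,525).

```bash
cat >> h.py <<'E'
def fonz(d,uv,z):
    K=d["mtx"];p=(np.array(uv,float)-K[:2,2])/K[0,0];th=np.hypot(*p)
    v=d["R"].T@np.array([*(p/max(th,1e-9)*np.sin(th)),np.cos(th)]);c=-d["R"].T@d["t"];return c+v*(z-c[2])/v[2]
E
python3 - <<'E'
from h import *
np.set_printoptions(precision=1,suppress=True)
w=dict(np.load("pics/w2.npz"));s=dict(np.load("pics/s2.npz"));w1=dict(np.load("pics/w1.npz"))
P=[fonz(w,p,46)[:2] for p in[(297,156),(330,156),(333,286),(301,286)]];print(*P)
a=(P[0]+P[1])/2;b=(P[2]+P[3])/2;print("wrist mid",(a+b)/2,np.linalg.norm(a-b),np.degrees(np.arctan2(*(a-b)[::-1])))
f=213/640
for p in[(122,503),(232,525),(225,548)]:
    q=(220+p[0]*f,150+(p[1]-350)*120/250);print("scene",onz(s,q,46)[:2],onz(s,q,0)[:2])
# floor outline of bay from w1 and dividers/front rim
for p,z in[((195,146),75),((322,150),75),((62,150),75),((457,170),75),((188,160),58),((303,165),58)]:print(p,fonz(w1,p,z)[:2])
E
```

```text
[ 466.1 -116.5] [ 490.1 -111.6] [ 514.3 -212.4] [ 488.9 -217.6]
wrist mid [ 489.8 -164.5] 103.65518482768738 103.10564395860669
scene [ 490.3 -222.6] [ 458.6 -251.7]
scene [ 470.2 -114.1] [ 437.7 -138.6]
scene [506.1 -97.6] [ 475.1 -121.4]
(195, 146) [552.2  61.6]
(322, 150) [656.3  55.8]
(62, 150) [413.1  68.5]
(457, 170) [770.   42.5]
(188, 160) [539.5  49.2]
(303, 165) [640.6  42.5]
```

Measured against its description: the length is 104 mm (105 given), the width about 25 mm, and the yaw 103°. The centre is at (490,-164.5), about 2 mm from where the tool stands. I'll descend and grip.

{"api": "send_rows", "payload": {"series": [{"dx": 0.03, "dy": 0.23, "dz": 4, "ax": 0, "ay": 0, "az": -0.03, "hand": 0.2}, {"dx": 0.03, "dy": 0.23, "dz": 8, "ax": 0, "ay": 0, "az": -0.03, "hand": 0.2}, {"dx": 0.03, "dy": 0.23, "dz": 11, "ax": 0, "ay": 0, "az": -0.03, "hand": 0.2}, {"dx": 0.03, "dy": 0.23, "dz": 14, "ax": 0, "ay": 0, "az": -0.03, "hand": 0.2}, {"dx": 0.03, "dy": 0.23, "dz": 16, "ax": 0, "ay": 0, "az": -0.03, "hand": 0.2}, {"dx": 0.03, "dy": 0.23, "dz": 17, "ax": 0, "ay": 0, "az": -0.03, "hand": 0.2}, {"dx": 0.03, "dy": 0.23, "dz": 17.5, "ax": 0, "ay": 0, "az": -0.03, "hand": 0.2}, {"dx": 0.03, "dy": 0.23, "dz": 17.5, "ax": 0, "ay": 0, "az": -0.03, "hand": 0.2}, {"dx": 0.03, "dy": 0.23, "dz": 17.5, "ax": 0, "ay": 0, "az": -0.03, "hand": 0.2}]}}

```text
clock: 2.15
eef_pos: [489.9, -165.4, 7.1]
tool_rot: [3.14, 0.001, 1.801]
force: [-0.8, 0.5, 0.1]
width: 68.0
gripper_force: 0.0
```

{"api": "send_rows", "payload": {"series": [{"dx": 0, "dy": 0, "dz": 0, "ax": 0, "ay": 0, "az": 0, "hand": 1}, {"dx": 0, "dy": 0, "dz": 0, "ax": 0, "ay": 0, "az": 0, "hand": 1}, {"dx": 0, "dy": 0, "dz": 0, "ax": 0, "ay": 0, "az": 0, "hand": 1}, {"dx": 0, "dy": 0, "dz": 0, "ax": 0, "ay": 0, "az": 0, "hand": 1}, {"dx": 0, "dy": 0, "dz": 0, "ax": 0, "ay": 0, "az": 0, "hand": 1}, {"dx": 0, "dy": 0, "dz": 0, "ax": 0, "ay": 0, "az": 0, "hand": 1}, {"dx": 0, "dy": 0, "dz": 0, "ax": 0, "ay": 0, "az": 0, "hand": 1}, {"dx": 0, "dy": 0, "dz": 0, "ax": 0, "ay": 0, "az": 0, "hand": 1}, {"dx": 0, "dy": 0, "dz": 0, "ax": 0, "ay": 0, "az": 0, "hand": 1}, {"dx": 0, "dy": 0, "dz": 0, "ax": 0, "ay": 0, "az": 0, "hand": 1}]}}

```text
clock: 3.15
eef_pos: [489.4, -165.4, 7.0]
tool_rot: [3.141, 0.0, 1.801]
force: [-0.9, -0.4, 6.2]
width: 27.3
gripper_force: 59.8
```

{"api": "send_rows", "payload": {"series": [{"dx": 0, "dy": 0, "dz": -2, "ax": 0, "ay": 0, "az": 0, "hand": 1}, {"dx": 0, "dy": 0, "dz": -5, "ax": 0, "ay": 0, "az": 0, "hand": 1}, {"dx": 0, "dy": 0, "dz": -8, "ax": 0, "ay": 0, "az": 0, "hand": 1}, {"dx": 0, "dy": 0, "dz": -11, "ax": 0, "ay": 0, "az": 0, "hand": 1}, {"dx": 0, "dy": 0, "dz": -14, "ax": 0, "ay": 0, "az": 0, "hand": 1}, {"dx": 0, "dy": 0, "dz": -15, "ax": 0, "ay": 0, "az": 0, "hand": 1}, {"dx": 0, "dy": 0, "dz": -15, "ax": 0, "ay": 0, "az": 0, "hand": 1}]}}

```text
clock: 3.85
eef_pos: [489.9, -165.4, 157.3]
tool_rot: [3.139, 0.001, 1.801]
force: [0.6, 0.7, -2.8]
width: 27.3
gripper_force: 59.6
```

{"api": "send_rows", "payload": {"series": [{"dx": 2, "dy": 1.3, "dz": 0, "ax": 0, "ay": 0, "az": 0.02, "hand": 1}, {"dx": 5, "dy": 3.2, "dz": 0, "ax": 0, "ay": 0, "az": 0.06, "hand": 1}, {"dx": 9, "dy": 5.8, "dz": 0, "ax": 0, "ay": 0, "az": 0.1, "hand": 1}, {"dx": 13, "dy": 8.4, "dz": 0, "ax": 0, "ay": 0, "az": 0.15, "hand": 1}, {"dx": 17, "dy": 11, "dz": 0, "ax": 0, "ay": 0, "az": 0.2, "hand": 1}, {"dx": 21, "dy": 13.5, "dz": 0, "ax": 0, "ay": 0, "az": 0.25, "hand": 1}, {"dx": 24, "dy": 15.5, "dz": 0, "ax": 0, "ay": 0, "az": 0.28, "hand": 1}, {"dx": 26, "dy": 16.8, "dz": 0, "ax": 0, "ay": 0, "az": 0.3, "hand": 1}, {"dx": 26.5, "dy": 17.1, "dz": 0, "ax": 0, "ay": 0, "az": 0.303, "hand": 1}, {"dx": 26.5, "dy": 17.1, "dz": 0, "ax": 0, "ay": 0, "az": 0.303, "hand": 1}]}}

```text
clock: 4.85
eef_pos: [594.1, 132.2, 154.3]
tool_rot: [-3.138, 0.001, 1.5]
force: [0.5, -0.8, -1.7]
width: 27.7
gripper_force: 59.5
```

Run:
```python
from cell import *
import cv2,numpy as np
d=get_image("scene");e=get_image("side")
cv2.imwrite("pics/p3.png",np.hstack([cv2.resize(d["pixels"][190:390,250:450,::-1],(400,400)),cv2.resize(e["pixels"][120:320,150:350,::-1],(400,400))]))
s=read_state();print(s["clock"],s["eef_pos"],s["tool_rot"],s["force"],s["width"])
```

```text
4.95 [594.28812026 129.39941976 155.1316255 ] [-3.13925095e+00  2.35237270e-03  1.49604749e+00] [-0.32504195 -0.35898914 -1.55893846] 27.37568262160105
```

View pics/p3.png

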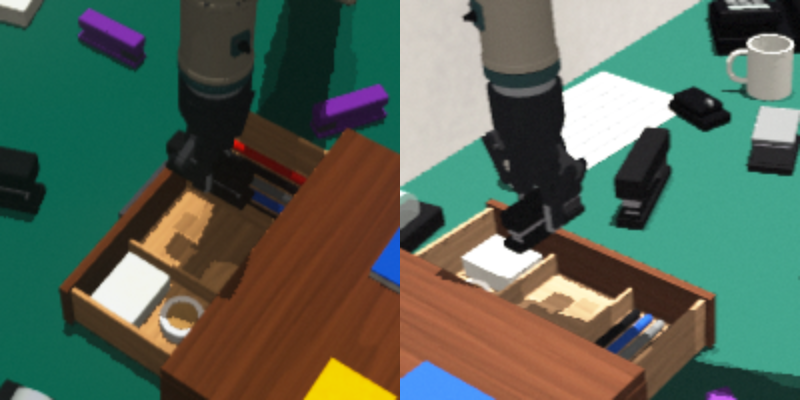

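The stapler is held level above the empty middle bay, with its long axis along the drawer's travel. I'll lower it slowly.

{"api": "send_rows", "payload": {"series": [{"dx": 0, "dy": 0.1, "dz": 2, "ax": 0, "ay": 0, "az": 0, "hand": 1}, {"dx": 0, "dy": 0.1, "dz": 4, "ax": 0, "ay": 0, "az": 0, "hand": 1}, {"dx": 0, "dy": 0.1, "dz": 6, "ax": 0, "ay": 0, "az": 0, "hand": 1}, {"dx": 0, "dy": 0.1, "dz": 8, "ax": 0, "ay": 0, "az": 0, "hand": 1}, {"dx": 0, "dy": 0.1, "dz": 9.5, "ax": 0, "ay": 0, "az": 0, "hand": 1}, {"dx": 0, "dy": 0.1, "dz": 11, "ax": 0, "ay": 0, "az": 0, "hand": 1}, {"dx": 0, "dy": 0.1, "dz": 12, "ax": 0, "ay": 0, "az": 0, "hand": 1}, {"dx": 0, "dy": 0.1, "dz": 12.5, "ax": 0, "ay": 0, "az": 0, "hand": 1}, {"dx": 0, "dy": 0.1, "dz": 12.8, "ax": 0, "ay": 0, "az": 0, "hand": 1}, {"dx": 0, "dy": 0.1, "dz": 12.8, "ax": 0, "ay": 0, "az": 0, "hand": 1}]}}

```text
clock: 5.95
eef_pos: [596.4, 131.8, 28.4]
tool_rot: [3.141, -0.0, 1.498]
force: [0.0, -0.2, -1.4]
width: 27.2
gripper_force: 59.6
```

{"api": "send_rows", "payload": {"series": [{"dx": 0, "dy": 0, "dz": 0.2, "ax": 0, "ay": 0, "az": 0, "hand": 1}, {"dx": 0, "dy": 0, "dz": 0.4, "ax": 0, "ay": 0, "az": 0, "hand": 1}, {"dx": 0, "dy": 0, "dz": 0.5, "ax": 0, "ay": 0, "az": 0, "hand": 1}, {"dx": 0, "dy": 0, "dz": 0.5, "ax": 0, "ay": 0, "az": 0, "hand": 1}]}}

```text
clock: 6.35
eef_pos: [596.3, 131.8, 23.3]
tool_rot: [-3.142, -0.0, 1.498]
force: [0.4, 0.4, -1.3]
width: 27.2
gripper_force: 59.6
```

{"api": "send_rows", "payload": {"series": [{"dx": 0, "dy": 0, "dz": 0.1, "ax": 0, "ay": 0, "az": 0, "hand": 1}, {"dx": 0, "dy": 0, "dz": 0.15, "ax": 0, "ay": 0, "az": 0, "hand": 1}, {"dx": 0, "dy": 0, "dz": 0.15, "ax": 0, "ay": 0, "az": 0, "hand": 1}]}}

```text
clock: 6.65
eef_pos: [596.4, 131.8, 22.0]
tool_rot: [3.141, -0.0, 1.498]
force: [-1.0, -0.2, 1.4]
width: 27.0
gripper_force: 59.8
```

The force has turned positive, so the base is on the bay floor. I'll open partway to stay inside the dividers, then rise straight up.

{"api": "send_rows", "payload": {"series": [{"dx": 0, "dy": 0, "dz": 0, "ax": 0, "ay": 0, "az": 0, "hand": 0.4}, {"dx": 0, "dy": 0, "dz": 0, "ax": 0, "ay": 0, "az": 0, "hand": 0.35}, {"dx": 0, "dy": 0, "dz": 0, "ax": 0, "ay": 0, "az": 0, "hand": 0.35}, {"dx": 0, "dy": 0, "dz": 0, "ax": 0, "ay": 0, "az": 0, "hand": 0.35}, {"dx": 0, "dy": 0, "dz": 0, "ax": 0, "ay": 0, "az": 0, "hand": 0.35}, {"dx": 0, "dy": 0, "dz": 0, "ax": 0, "ay": 0, "az": 0, "hand": 0.35}]}}

```text
clock: 7.25
eef_pos: [596.3, 131.7, 21.8]
tool_rot: [3.142, -0.0, 1.498]
force: [0.1, -0.0, 0.0]
width: 55.4
gripper_force: 0.0
```

{"api": "send_rows", "payload": {"series": [{"dx": 0, "dy": 0, "dz": -1, "ax": 0, "ay": 0, "az": 0, "hand": 0.35}, {"dx": 0, "dy": 0, "dz": -3, "ax": 0, "ay": 0, "az": 0, "hand": 0.35}, {"dx": 0, "dy": 0, "dz": -6, "ax": 0, "ay": 0, "az": 0, "hand": 0.35}, {"dx": 0, "dy": 0, "dz": -9, "ax": 0, "ay": 0, "az": 0, "hand": 0.35}, {"dx": 0, "dy": 0, "dz": -12, "ax": 0, "ay": 0, "az": 0, "hand": 0.35}, {"dx": 0, "dy": 0, "dz": -15, "ax": 0, "ay": 0, "az": 0, "hand": 0.35}, {"dx": 0, "dy": 0, "dz": -16, "ax": 0, "ay": 0, "az": 0, "hand": 0.35}, {"dx": 0, "dy": 0, "dz": -16, "ax": 0, "ay": 0, "az": 0, "hand": 0.35}]}}

```text
clock: 8.05
eef_pos: [597.4, 132.0, 183.8]
tool_rot: [3.138, -0.001, 1.498]
force: [0.1, -0.4, 0.5]
width: 55.4
gripper_force: 0.0
```

Run:
```python
from cell import *
import cv2,numpy as np
d=get_image("wrist");e=get_image("side");np.savez("pics/w4.npz",**d)
cv2.imwrite("pics/p4.png",np.hstack([cv2.resize(d["pixels"][:,:,::-1],(480,360)),cv2.resize(e["pixels"][180:330,160:293,::-1],(319,360))]))
s=read_state();print(s["clock"],s["eef_pos"],s["tool_rot"],s["force"],s["width"])
```

```text
8.15 [595.53545636 131.61158621 181.02889028] [-3.14016254e+00  3.53438062e-04  1.49786243e+00] [-0.16658894  0.47896485 -0.6597658 ] 55.28955388961347
```

View pics/p4.png

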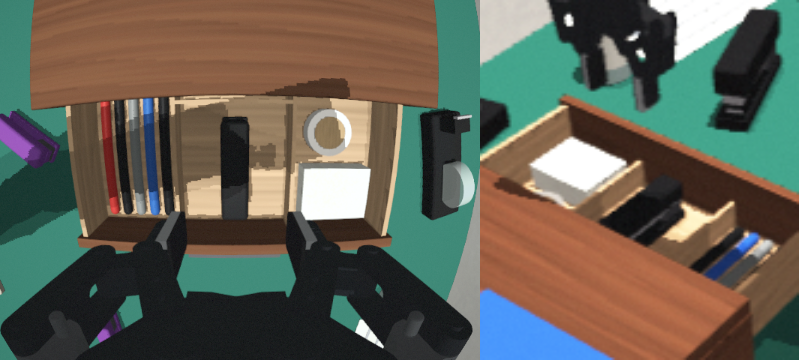

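The wrist crop shows the stapler upright on its base in the middle bay at (234,168), between the dividers. The side crop shows its top below the rim. Next I'll shut the fingers, back off in front of the pull and go down.

{"api": "send_rows", "payload": {"series": [{"dx": -4, "dy": 0, "dz": 0, "ax": 0, "ay": 0, "az": 0, "hand": 1}, {"dx": -8, "dy": 0, "dz": 0, "ax": 0, "ay": 0, "az": 0, "hand": 1}, {"dx": -12, "dy": 0, "dz": 0, "ax": 0, "ay": 0, "az": 0, "hand": 1}, {"dx": -14, "dy": 0, "dz": 0, "ax": 0, "ay": 0, "az": 0, "hand": 1}, {"dx": -14, "dy": 0, "dz": 3, "ax": 0, "ay": 0, "az": 0, "hand": 1}, {"dx": -14, "dy": 0, "dz": 7, "ax": 0, "ay": 0, "az": 0, "hand": 1}, {"dx": -14, "dy": 0, "dz": 10, "ax": 0, "ay": 0, "az": 0, "hand": 1}, {"dx": -14, "dy": 0, "dz": 12.5, "ax": 0, "ay": 0, "az": 0, "hand": 1}, {"dx": -14, "dy": 0, "dz": 13.5, "ax": 0, "ay": 0, "az": 0, "hand": 1}, {"dx": -14, "dy": 0, "dz": 13.5, "ax": 0, "ay": 0, "az": 0, "hand": 1}]}}

```text
clock: 9.15
eef_pos: [584.1, -7.9, 44.4]
tool_rot: [-3.137, 0.0, 1.498]
force: [-0.0, 0.4, -0.3]
width: 0.2
gripper_force: 0.0
```

{"api": "send_rows", "payload": {"series": [{"dx": 1, "dy": 0, "dz": -0.2, "ax": 0, "ay": 0, "az": 0, "hand": 1}, {"dx": 2, "dy": 0, "dz": -0.2, "ax": 0, "ay": 0, "az": 0, "hand": 1}, {"dx": 3, "dy": 0, "dz": -0.2, "ax": 0, "ay": 0, "az": 0, "hand": 1}, {"dx": 3.5, "dy": 0, "dz": -0.2, "ax": 0, "ay": 0, "az": 0, "hand": 1}, {"dx": 4, "dy": 0, "dz": -0.2, "ax": 0, "ay": 0, "az": 0, "hand": 1}, {"dx": 4.5, "dy": 0, "dz": -0.2, "ax": 0, "ay": 0, "az": 0, "hand": 1}, {"dx": 5, "dy": 0, "dz": -0.2, "ax": 0, "ay": 0, "az": 0, "hand": 1}, {"dx": 5.5, "dy": 0, "dz": -0.2, "ax": 0, "ay": 0, "az": 0, "hand": 1}, {"dx": 6.2, "dy": 0, "dz": -0.2, "ax": 0, "ay": 0, "az": 0, "hand": 1}, {"dx": 7, "dy": 0, "dz": -0.2, "ax": 0, "ay": 0, "az": 0, "hand": 1}]}}

```text
clock: 10.15
eef_pos: [591.3, 62.0, 48.8]
tool_rot: [3.142, 0.0, 1.497]
force: [1.4, -1.2, 2.0]
width: 0.1
gripper_force: 1.1
```

{"api": "send_rows", "payload": {"series": [{"dx": 0.8, "dy": 0, "dz": 0, "ax": 0, "ay": 0, "az": 0, "hand": 1}, {"dx": 1.6, "dy": 0, "dz": 0, "ax": 0, "ay": 0, "az": 0, "hand": 1}, {"dx": 2.4, "dy": 0, "dz": 0, "ax": 0, "ay": 0, "az": 0, "hand": 1}, {"dx": 3.2, "dy": 0, "dz": 0, "ax": 0, "ay": 0, "az": 0, "hand": 1}, {"dx": 4, "dy": 0, "dz": 0, "ax": 0, "ay": 0, "az": 0, "hand": 1}, {"dx": 4.8, "dy": 0, "dz": 0, "ax": 0, "ay": 0, "az": 0, "hand": 1}, {"dx": 5.6, "dy": 0, "dz": 0, "ax": 0, "ay": 0, "az": 0, "hand": 1}, {"dx": 6.4, "dy": 0, "dz": 0, "ax": 0, "ay": 0, "az": 0, "hand": 1}, {"dx": 7.2, "dy": 0, "dz": 0, "ax": 0, "ay": 0, "az": 0, "hand": 1}, {"dx": 8, "dy": 0, "dz": 0, "ax": 0, "ay": 0, "az": 0, "hand": 1}]}}

```text
clock: 11.15
eef_pos: [597.0, 142.4, 48.8]
tool_rot: [-3.141, -0.0, 1.498]
force: [0.2, -1.6, 0.8]
width: -0.0
gripper_force: 1.1
```

The measured force along -y is about the drawer's 1.5 N friction, so it is sliding. I'll go on gently toward the stop, expected at tool y ≈ 185.

{"api": "send_rows", "payload": {"series": [{"dx": 0.6, "dy": 0, "dz": 0, "ax": 0, "ay": 0, "az": 0, "hand": 1}, {"dx": 1.2, "dy": 0, "dz": 0, "ax": 0, "ay": 0, "az": 0, "hand": 1}, {"dx": 1.8, "dy": 0, "dz": 0, "ax": 0, "ay": 0, "az": 0, "hand": 1}, {"dx": 2.3, "dy": 0, "dz": 0, "ax": 0, "ay": 0, "az": 0, "hand": 1}, {"dx": 2.7, "dy": 0, "dz": 0, "ax": 0, "ay": 0, "az": 0, "hand": 1}, {"dx": 3.1, "dy": 0, "dz": 0, "ax": 0, "ay": 0, "az": 0, "hand": 1}, {"dx": 3.4, "dy": 0, "dz": 0, "ax": 0, "ay": 0, "az": 0, "hand": 1}, {"dx": 3.6, "dy": 0, "dz": 0, "ax": 0, "ay": 0, "az": 0, "hand": 1}, {"dx": 3.7, "dy": 0, "dz": 0, "ax": 0, "ay": 0, "az": 0, "hand": 1}]}}

```text
clock: 12.05
eef_pos: [599.5, 178.9, 48.8]
tool_rot: [-3.141, -0.0, 1.498]
force: [-0.3, -1.1, 1.2]
width: -0.2
gripper_force: 0.8
```

{"api": "send_rows", "payload": {"series": [{"dx": 0.2, "dy": 0, "dz": 0, "ax": 0, "ay": 0, "az": 0, "hand": 1}, {"dx": 0.4, "dy": 0, "dz": 0, "ax": 0, "ay": 0, "az": 0, "hand": 1}, {"dx": 0.5, "dy": 0, "dz": 0, "ax": 0, "ay": 0, "az": 0, "hand": 1}]}}

```text
clock: 12.35
eef_pos: [599.7, 181.7, 48.8]
tool_rot: [-3.141, 0.002, 1.497]
force: [-1.6, -5.9, 3.7]
width: 0.0
gripper_force: 3.1
```

{"api": "send_rows", "payload": {"series": [{"dx": 0.2, "dy": 0, "dz": 0, "ax": 0, "ay": 0, "az": 0, "hand": 1}, {"dx": 0.4, "dy": 0, "dz": 0, "ax": 0, "ay": 0, "az": 0, "hand": 1}, {"dx": 0.4, "dy": 0, "dz": 0, "ax": 0, "ay": 0, "az": 0, "hand": 1}]}}

```text
clock: 12.65
eef_pos: [599.7, 181.7, 48.8]
tool_rot: [-3.139, 0.007, 1.495]
force: [-1.5, -10.6, 5.2]
width: -0.2
gripper_force: 5.6
```

The tool no longer moves and the force rises, so it is at a hard stop. I'll back off and check in the pictures that the front is flush.

{"api": "send_rows", "payload": {"series": [{"dx": -1, "dy": 0, "dz": 0, "ax": 0, "ay": 0, "az": 0, "hand": 1}, {"dx": -4, "dy": 0, "dz": 0, "ax": 0, "ay": 0, "az": 0, "hand": 1}, {"dx": -8, "dy": 0, "dz": 0, "ax": 0, "ay": 0, "az": 0, "hand": 1}, {"dx": -12, "dy": 0, "dz": -4, "ax": 0, "ay": 0, "az": 0, "hand": 1}, {"dx": -16, "dy": 0, "dz": -8, "ax": 0, "ay": 0, "az": 0, "hand": 1}, {"dx": -20, "dy": 0, "dz": -12, "ax": 0, "ay": 0, "az": 0, "hand": 1}, {"dx": -22, "dy": 0, "dz": -16, "ax": 0, "ay": 0, "az": 0, "hand": 1}, {"dx": -22, "dy": 0, "dz": -20, "ax": 0, "ay": 0, "az": 0, "hand": 1}, {"dx": -22, "dy": 0, "dz": -20, "ax": 0, "ay": 0, "az": 0, "hand": 1}, {"dx": -22, "dy": 0, "dz": -20, "ax": 0, "ay": 0, "az": 0, "hand": 1}]}}

```text
clock: 13.65
eef_pos: [585.5, -31.3, 250.5]
tool_rot: [3.137, -0.002, 1.498]
force: [-0.2, 0.3, -0.9]
width: 0.2
gripper_force: 0.0
```

Run:
```python
from cell import *
import cv2,numpy as np
d=get_image("wrist");e=get_image("scene");np.savez("pics/w5.npz",**d)
cv2.imwrite("pics/p5.png",np.hstack([cv2.resize(d["pixels"][:,:,::-1],(480,360)),cv2.resize(e["pixels"][230:380,310:443,::-1],(319,360))]))
s=read_state();print(s["clock"],s["eef_pos"],s["force"])
```

```text
13.75 [583.70162985 -30.57628946 247.74315248] [ 0.29328151  0.3836962  -0.77666251]
```

View pics/p5.png

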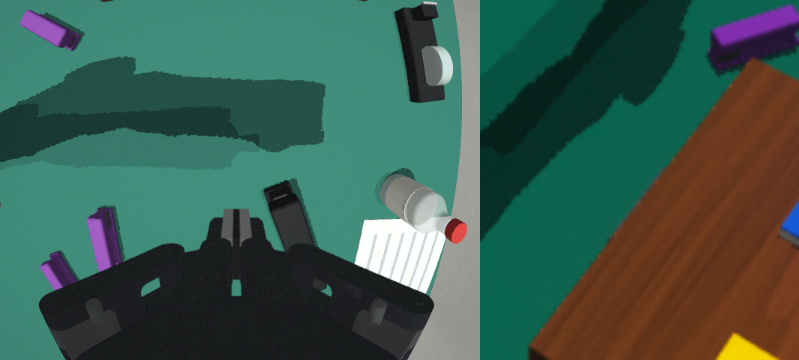

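The scene crop shows the drawer gone under the riser, with the riser corner at the same pixel as before, so it did not slide. One more look at the front from above will confirm it is flush.

{"api": "send_rows", "payload": {"series": [{"dx": 4, "dy": 0, "dz": 0, "ax": 0, "ay": 0, "az": 0, "hand": 1}, {"dx": 8, "dy": 0, "dz": 0, "ax": 0, "ay": 0, "az": 0, "hand": 1}, {"dx": 11, "dy": 0, "dz": 0, "ax": 0, "ay": 0, "az": 0, "hand": 1}, {"dx": 11, "dy": 0, "dz": 0, "ax": 0, "ay": 0, "az": 0, "hand": 1}, {"dx": 11, "dy": 0, "dz": 0, "ax": 0, "ay": 0, "az": 0, "hand": 1}]}}

```text
clock: 14.25
eef_pos: [591.3, 79.1, 246.9]
tool_rot: [-3.138, 0.001, 1.501]
force: [-0.3, -0.8, -0.3]
width: -0.0
gripper_force: 0.0
```

Run:
```python
from cell import *
import cv2,numpy as np
d=get_image("wrist");np.savez("pics/w6.npz",**d)
cv2.imwrite("pics/w6.png",cv2.resize(d["pixels"][60:300,120:520,::-1],(800,480)))
s=read_state();print(s["clock"],s["eef_pos"],s["force"])
```

```text
14.3 [591.53730315  77.49110884 247.26394626] [ 0.68224576 -1.04404406  1.03375077]
```

View pics/w6.png

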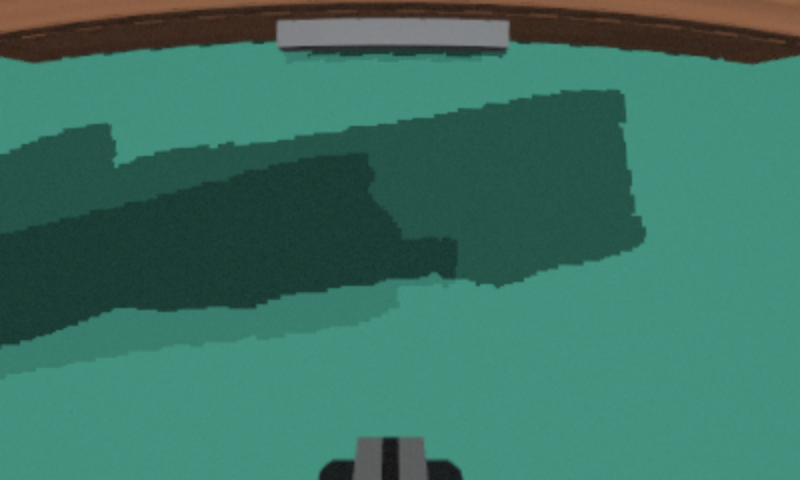

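The drawer front is flush with the riser face and only the pull stands out, at (393,35). The gripper is clear of everything, so I'm handing the job in.

```bash
python3 -c "
from cell import *
print(finish_job())"
```

```text
the job is handed in; nothing more can be done
None
```

The small stapler stands on its base in the middle bay, the drawer is pushed fully shut with its front flush, the large stapler was left alone, and the job was handed in at about 14 s.

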